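Filing box rattle: seat the drawer, find the loose bolt, hold its cap open

ROBOT

A 6-joint arm with a two-finger parallel gripper is mounted at the origin on the work surface. World frame = base frame: x ahead of the robot, y to its left, z up, the work surface at z = 0. Lengths are in m, angles in rad, forces in N, time in s.
With the tool pointing down it reaches from about 0.275 to 0.875 m from the base axis. Payload 12.5 kg.
Tool frame: the origin (TCP) lies at the very end of the fingers, on their centre line; the grasp point (between the pads) lies 19 mm behind it; z points along the fingers, y is the line along which they close (so a half turn about z gives the same grasp; the last joint's range is limited). The gripper opens to 85 mm and grips with 20 to 120 N. Pads are 22 mm wide; open, the fingers measure 114 mm over their backs; the gripper's body (76 mm by 85 mm) begins 54 mm behind the grasp point. The pads swing forward as they close: fully open they stand 13 mm farther back than shut.
Start: joints at [1.219, 0.351, 1.652, -0, 1.139, -0.085], TCP at [0.145, 0.531, 0.231] pointing down, gripper open.
Joint ranges: [-2.75, 2.75], [-0.79, 2.1], [0.01, 2.65], [-1.57, 4.71], [0.07, 3.14], [-2.87, 2.87]. Speed limits (rad/s): [2.22, 2.22, 2.79, 3.14, 3.14, 3.14].

INTERFACE

Orientations are given as a unit quaternion [w, x, y, z].
In Python, from bench import readout, eyes, job gives the robot as it stands. The module is installed in compiled form; this text tells all that it offers.
- The arm moves only by the tool send_rows, never from a script. Its argument "steps" is a list of rows, each a list of 7 numbers: the turn, a rotation vector about the tool's x, y, z each as a share of 30 degrees, from -1 to 1, then the shift along the tool's x, y, z each as a share of 0.1 m, from -1 to 1, then the closure, from -1 (fully open) to 1 (shut). In form: [[rx, ry, rz, dx, dy, dz, jaw], ...]. A call has exactly 8 rows; each row shifts and turns the commanded pose from where the row before left it, along the tool's axes as they then stand; what a row does not reach is not made up. A row lasts 1/8 s, in which the tool goes at most 62.5 mm and 10.7 degrees, less where a joint would pass 70% of its speed; a pose out of reach is approached as far as the arm can. A call with a number of a shift or a turn outside -1 to 1 is refused whole. A call with a gripper value outside its range is refused whole. The fingers move at their own pace and stop on an object; the grip force is fixed at half the most. Time passes only in rows, so rows that do not move let the fingers close, or fill a call up. It gives the time, the measured TCP pose, the force, the opening and the grip force at its end, in the units of the state.
- readout.get_state(): the state, without advancing time (a new reading comes with each control period).
- eyes.camera(name): name is "side" or "top"; returns a dict with "pixels" (420x560x3 uint8, red, green, blue), "fovy" (degrees; the focal length in pixels is half the picture's height over the tangent of half this angle, whatever the lens; pixels are square), "cx", "cy" (the principal point, pixels), "R" (3x3) and "t" (3): a world point X has camera coordinates R X + t. Camera axes: x right, y down, z forward; pixel columns grow to the right and rows downward; lengths in m; the calibration is good to about 2 mm. A picture is of the moment at which its call begins. There is no depth.
- job.close_job(): hands the job in; it is judged then, once.
The state is a dict: "time_s": time; "qpos": joint angles; "qd": joint speeds; "joint_efforts": joint torques, N m; "tool_pos": TCP position; "tcp_rot": TCP orientation; "ft_force": force on the tool from outside, world axes, zero at the start; "wrist_torque": the same for the moment, N m; "grip_width": opening from 0.0 (shut) to 1.0 (fully open); "gripper_force": force on a finger pad.
Only numpy, scipy, OpenCV 4.12 (cv2) and the standard library are available. Lean on these libraries where they do the work, as an engineer would, in place of code of your own. Each camera call takes 0.05 s, during which the arm holds its last target. There are 200 camera calls.

TASK

The downdraft filing box on the bench rattles: first push its filings drawer fully home, past the click of its detent. Then check the three orange bolt caps along its front in turn, starting at the end nearest the yellow mat: tap each one firmly down to find the one whose bolt is loose (it gives about 5 mm and springs back, the tight ones are solid). When all three are tapped, swing the cap of the loose bolt up on its hinge to at least 45 degrees and finish while still holding it open, as it is sprung to fall shut; keep the caps of the tight bolts shut and leave the brass plate and the hand tools undisturbed.

Things in the scene. Friction and masses are not known exactly. Their poses are not given: they have to be found in the camera images.
- unit: downdraft filing box on the bench, fixed: blue steel case 280 (x) x 320 (y) x 70 mm high with a flat aluminium top plate at 70 mm. Origin: centre of its underside. Its own x points from its front (drawer side, towards the robot) to its rear, y to its left, z up; it stands turned by up to 0.2 rad. A blue fan housing, 45 mm higher than the plate, runs along the rear (own x from +87 mm). A yellow mat with hand tools lies on the bench beyond its left (+y) side.
- drawer (a joint): filings drawer in the front of the box, slides along the box's own x. Value: metres it stands out; 0 = fully home against its stop, starts 0.04 to 0.08. About 2 N to slide; a spring detent resists over the last 14 mm (about 3 N more), its crest at 6.5 mm, and then pulls the drawer home: stopped short of the crest it springs back out.
- handle (a point): middle of the drawer's steel bow handle: a level round bar 10 mm thick and 100 mm long across the drawer, 40 mm above the bench, 22 mm in front of the drawer's flat grey front (front: 300 wide, 14 to 60 mm above the bench). Moves with the drawer. With the drawer home the drawer front stands 12 mm before the case and this point lies at -174 mm along the box's own x.
- mount_a: one of three like rubber-mounted bolts in a row along the front edge of the top plate, 90 mm apart, 85 mm before the middle of the box; which letter stands where changes. Origin: on the top plate (70 mm above the bench) under the middle of the cap; axes as the box's. On it sits a steel seat (44 x 34 mm, 6 to 10 mm above the plate) with a hexagon bolt head, covered by an orange cap.
- hinge_a (a point): hinge axis of this cap: at the cap's rear edge, 21 mm behind the mount's middle, 11 mm above the plate; the axis is parallel to the box's y.
- cap_a (a joint): opening of this cap in rad: 0 = shut, front edge swings up and back, stop at 1.4. A light spring (about 0.4 to 0.8 N at the front edge) shuts it when let go.
- seat_a (a joint): how far this mount is pressed down, m. 0 at rest. A tight bolt does not give to a tap (not under 45 N); a loose one sinks with about 1 to 3 N to its stop at 0.005 and springs back when let go. Tap with about 5 N.
- mount_b: one of three like rubber-mounted bolts in a row along the front edge of the top plate, 90 mm apart, 85 mm before the middle of the box; which letter stands where changes. Origin: on the top plate (70 mm above the bench) under the middle of the cap; axes as the box's. On it sits a steel seat (44 x 34 mm, 6 to 10 mm above the plate) with a hexagon bolt head, covered by an orange cap.
- hinge_b (a point): hinge axis of this cap: at the cap's rear edge, 21 mm behind the mount's middle, 11 mm above the plate; the axis is parallel to the box's y.
- cap_b (a joint): opening of this cap in rad: 0 = shut, front edge swings up and back, stop at 1.4. A light spring (about 0.4 to 0.8 N at the front edge) shuts it when let go.
- seat_b (a joint): how far this mount is pressed down, m. 0 at rest. A tight bolt does not give to a tap (not under 45 N); a loose one sinks with about 1 to 3 N to its stop at 0.005 and springs back when let go. Tap with about 5 N.
- mount_c: one of three like rubber-mounted bolts in a row along the front edge of the top plate, 90 mm apart, 85 mm before the middle of the box; which letter stands where changes. Origin: on the top plate (70 mm above the bench) under the middle of the cap; axes as the box's. On it sits a steel seat (44 x 34 mm, 6 to 10 mm above the plate) with a hexagon bolt head, covered by an orange cap.
- hinge_c (a point): hinge axis of this cap: at the cap's rear edge, 21 mm behind the mount's middle, 11 mm above the plate; the axis is parallel to the box's y.
- cap_c (a joint): opening of this cap in rad: 0 = shut, front edge swings up and back, stop at 1.4. A light spring (about 0.4 to 0.8 N at the front edge) shuts it when let go.
- seat_c (a joint): how far this mount is pressed down, m. 0 at rest. A tight bolt does not give to a tap (not under 45 N); a loose one sinks with about 1 to 3 N to its stop at 0.005 and springs back when let go. Tap with about 5 N.
- top_a (a point): centre of the top face of this mount's orange cap, 28 mm above the top plate when shut: a hollow cap 42 (along the box's x) x 34 mm (along its y) with flat sides that reach from 10 to 28 mm above the plate, and a small thumb lip (7 mm) at the front edge. Moves with the cap; 56 mm free between neighbouring caps.
- top_b (a point): centre of the top face of this mount's orange cap, 28 mm above the top plate when shut: a hollow cap 42 (along the box's x) x 34 mm (along its y) with flat sides that reach from 10 to 28 mm above the plate, and a small thumb lip (7 mm) at the front edge. Moves with the cap; 56 mm free between neighbouring caps.
- top_c (a point): centre of the top face of this mount's orange cap, 28 mm above the top plate when shut: a hollow cap 42 (along the box's x) x 34 mm (along its y) with flat sides that reach from 10 to 28 mm above the plate, and a small thumb lip (7 mm) at the front edge. Moves with the cap; 56 mm free between neighbouring caps.
- mat: yellow work mat 300 x 240 x 3 mm, flat on the bench on the box's left (+y) side. Origin: centre of its underside.
- vice: small steel vice on a block, 90 x 90 mm and 75 mm high, on the bench to the right of the work; not needed. Origin: centre of its underside.
- brass_plate: square brass plate 42 x 42 x 3 mm with a round hole, lying loose on the top plate behind the caps; leave it. Origin: centre of its underside.
- file: file 245 mm long with a wooden handle, lying on the yellow mat to the left; leave it. Origin: on the mat, where handle meets blade.
- brush: brush 170 mm long, lying on the yellow mat; leave it. Origin: on the mat, at its middle.
- pliers: pliers 146 mm long with black handles, lying on the yellow mat; leave them. Origin: on the mat, at the joint.

How it is judged:
By the outcome, as a careful person would: the job done as asked, in the order asked, and still so for the second after the job is handed in, while the arm keeps its last pose, push and grip.
It also fails if it takes over 58 s, if anything falls off the work surface, if the arm or the gripper's body presses on something with over 40 N, if the wrist force passes 120 N, or if a joint passes its speed limit or range.

## Working session

There is one attempt and no reset: what is moved stays moved. The work goes in short steps, Python scripts to look and compute and a tool call to move; the robot and the scene stay as the last step left them, time stands still between calls to the robot, and variables do not carry over. Pictures are saved under pics/ and viewed, at most 10 in all, crops included, and the job is handed in when it is done.

Besides the shell and the picture viewer there is one more tool, called after "Request:" as name(argument=value, ...), one argument or row to a line, values as JSON. send_rows: Moves the arm, as the interface text tells. Shift numbers are shares of 0.1 m and turn numbers shares of 30 degrees, none past 1 either way. Its arguments: {"type":"object","properties":{"steps":{"type":"array"}},"required":["steps"]}

```bash
mkdir -p pics
python3 - <<'E'
from bench import readout, eyes
import cv2,numpy as np,pickle
s=readout.get_state();print(s)
for n in("top","side"):
    c=eyes.camera(n);pickle.dump(c,open(f"{n}.pkl","wb"))
    cv2.imwrite(f"pics/{n}0.png",c["pixels"][:,:,::-1])
    print(n,c["fovy"],c["cx"],c["cy"],c["R"],c["t"],-np.array(c["R"]).T@c["t"])
E
```

```text
{'time_s': 0.0, 'qpos': array([ 1.21939960e+00,  3.51223170e-01,  1.65240413e+00, -6.31978155e-06,
        1.13910881e+00, -8.45865234e-02]), 'qd': array([ 0.00039223,  0.00047721, -0.00287945,  0.00232244, -0.00101876,
        0.00077094]), 'joint_efforts': array([ 1.58639239e-03, -5.06117177e+01, -2.91398603e+01, -4.14756869e-06,
        4.63308825e-03, -1.92711681e-06]), 'tool_pos': array([0.14486874, 0.53024306, 0.23077317]), 'tcp_rot': array([-1.20846315e-04,  1.33008418e-01,  9.91114743e-01, -5.58820114e-04]), 'ft_force': array([-0.86800352,  0.29275252,  0.42305693]), 'wrist_torque': array([-0.02820865,  0.04256075,  0.02547386]), 'gripper_force': 0.0, 'grip_width': 0.9979176382090614}
top 51.747485875169446 284.0859950230177 213.07651970413636 [[ 0.01690195 -0.99984866 -0.00412117]
 [-0.99302452 -0.01630527 -0.11677517]
 [ 0.1166903   0.00606615 -0.99314983]] [0.05267697 0.57212042 1.20578505] [0.42653585 0.05468311 1.26455176]
side 42.60296689715623 290.1667360103673 210.77800363559012 [[ 0.79797782 -0.60251833 -0.01425036]
 [-0.32092555 -0.4047838  -0.8562458 ]
 [ 0.51013547  0.68783846 -0.51637202]] [-0.41345703  0.27554588  1.30768756] [-0.24873856 -1.03705672  0.90529635]
```

View pics/top0.png

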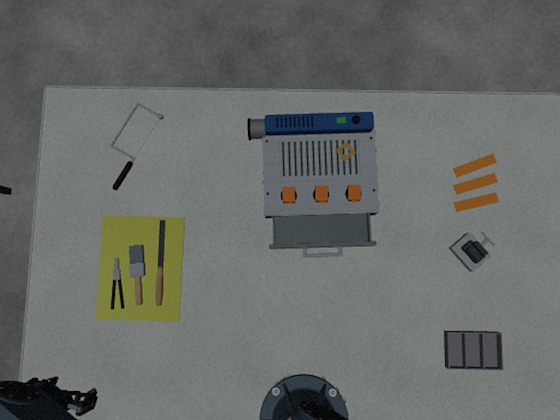

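View pics/side0.png

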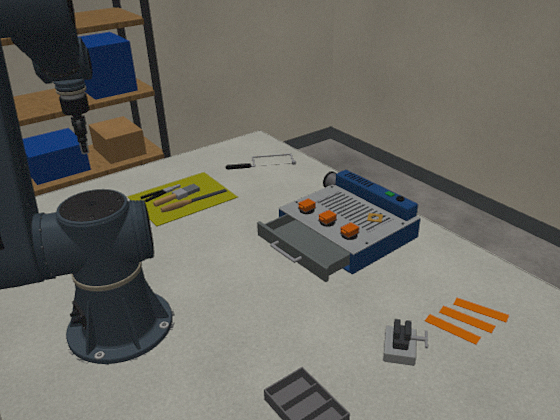

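The top view shows the caps at (289,195), (321,193) and (354,193). The mat is on the left (+y), the drawer stands out, and its handle is near (322,252). The side view agrees, with caps at (307,206), (327,217) and (349,230) and the handle near (286,254).

```bash
cat > h.py <<'E'
import cv2,numpy as np
def ray(c,u,v):
    f=210/np.tan(np.radians(c["fovy"]/2));R=np.array(c["R"])
    return -R.T@c["t"],R.T@np.array([(u-c["cx"])/f,(v-c["cy"])/f,1])
def plane(c,u,v,z):
    o,d=ray(c,u,v);return o+d*(z-o[2])/d[2]
def tri(r):
    A=0;b=0
    for o,d in r:
        d=d/np.linalg.norm(d);P=np.eye(3)-np.outer(d,d);A=A+P;b=b+P@o
    return np.linalg.solve(A,b)
def orange(c,box):
    h=cv2.cvtColor(c["pixels"],cv2.COLOR_RGB2HSV);m=cv2.inRange(h,(5,170,110),(18,255,255))
    M=np.zeros_like(m);x0,y0,x1,y1=box;M[y0:y1,x0:x1]=m[y0:y1,x0:x1]
    n,l,s,ce=cv2.connectedComponentsWithStats(M)
    return sorted([(*ce[i],*s[i]) for i in range(1,n) if s[i][4]>60])
E
python3 - <<'E'
from h import *;import pickle
np.set_printoptions(precision=4,suppress=True)
T,S=[pickle.load(open(f"{n}.pkl","rb")) for n in("top","side")]
a=orange(T,(270,175,375,212));b=orange(S,(290,190,365,245))
print(np.array(a),np.array(b))
for p,q in zip(a,b):print(plane(T,*p[:2],.092),plane(S,*q[:2],.09),tri([ray(T,*p[:2]),ray(S,*q[:2])]))
# plate outline: bright grey top plate
g=cv2.cvtColor(T["pixels"],cv2.COLOR_RGB2GRAY)
cv2.imwrite("pics/z.png",cv2.resize(T["pixels"][100:270,235:395,::-1],None,fx=3.5,fy=3.5,interpolation=cv2.INTER_CUBIC))
cv2.imwrite("pics/zs.png",cv2.resize(S["pixels"][160:290,250:430,::-1],None,fx=4.4,fy=4.4,interpolation=cv2.INTER_CUBIC))
E
```

```text
[[288.3591 194.442  283.     187.      12.      17.     181.    ]
 [321.3167 193.4611 316.     186.      12.      17.     180.    ]
 [354.1412 192.4802 349.     185.      12.      17.     177.    ]] [[305.8681 203.2198 299.     199.      16.       9.      91.    ]
 [326.4808 215.0481 319.     210.      17.      10.     104.    ]
 [348.5536 227.7411 341.     223.      18.      11.     112.    ]]
[0.6159 0.051  0.092 ] [0.6201 0.0547 0.09  ] [0.6162 0.0507 0.0932]
[ 0.6201 -0.0393  0.092 ] [ 0.6245 -0.0353  0.09  ] [ 0.6203 -0.0394  0.0935]
[ 0.6243 -0.1291  0.092 ] [ 0.6289 -0.1247  0.09  ] [ 0.6242 -0.129   0.094 ]
```

View pics/z.png

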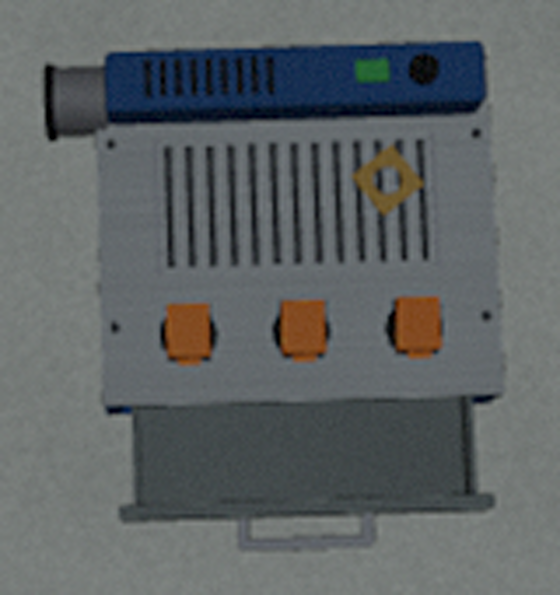

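The enlarged top view shows the plate front edge near full-image (323,215) and the handle bar's middle near (322.4,255.4), with the yaw small. Next I work out the box pose and the first moves.

```bash
cat >> h.py <<'E'
from scipy.spatial.transform import Rotation as Ro
PSI=0.0466;BX=np.array([np.cos(PSI),np.sin(PSI),0]);BY=np.array([-np.sin(PSI),np.cos(PSI),0])
def Rt(tilt=0): # tool down, x to the robot, y along box y; tilt>0 = cap opening sense
    return Ro.from_rotvec(np.radians(tilt)*BY)*Ro.from_matrix(np.column_stack([-BX,BY,[0,0,-1]]))
def delta(p,R,p2,R2): # total units in tool axes of the start pose
    return (R.inv()*R2).as_rotvec()/np.radians(30),R.inv().apply(np.array(p2)-p)/.1
def cur():
    from bench import readout
    s=readout.get_state();q=s["tcp_rot"];return s,s["tool_pos"],Ro.from_quat([q[1],q[2],q[3],q[0]])
E
python3 - <<'E'
from h import *;import pickle
np.set_printoptions(precision=4,suppress=True)
T,S=[pickle.load(open(f"{n}.pkl","rb")) for n in("top","side")]
z=lambda x,y,h:plane(T,x/3.5+235-.4,y/3.5+100-.4,h)
print("handle",z(306,544,.045),"plate front",z(105,411,.07),z(500,399,.07),"rear plate corners",z(98,128,.07),z(490,110,.07))
print("front top",z(123,515,.06),z(492,498,.06))
m=np.array([.621,-.0388,.098]);c=m+.085*BX;print("centre",c,"home handle",c-.174*BX)
s,p,R=cur();print(delta(p,R,[.42,-.05,.15],Rt()))
E
```

```text
handle [ 0.4532 -0.0462  0.045 ] plate front [0.555  0.1159 0.07  ] [ 0.5697 -0.1971  0.07  ] rear plate corners [0.7856 0.1267 0.07  ] [ 0.8056 -0.191   0.07  ]
front top [0.4733 0.1003 0.06  ] [ 0.4917 -0.1922  0.06  ]
centre [ 0.7059 -0.0348  0.098 ] home handle [ 0.5321 -0.0429  0.098 ]
(array([-0.0019, -0.0005, -0.5985]), array([-4.1836, -4.8712,  0.8129]))
```

Request:
send_rows(
  steps=[
    [0,0,-0.3,0,0,0,1],
    [0,0,-0.3,0,0,0,1],
    [0,0,0,-0.2,-0.5,0,1],
    [0,0,0,-0.2,-0.5,0,1],
    [0,0,0,-0.2,-0.5,0,1],
    [0,0,0,-0.2,-0.5,0,1],
    [0,0,0,-0.2,-0.5,0,1],
    [0,0,0,-0.2,-0.5,0,1],
  ],
)

```text
time_s: 1.1
tool_pos: [0.2793, 0.235, 0.2313]
tcp_rot: [0.0, -0.024, 1.0, 0.0]
ft_force: [0.6, 0.0, -0.0]
grip_width: 0.0
gripper_force: 0.0
```

Run:
```python
from h import *
np.set_printoptions(precision=4,suppress=True)
s,p,R=cur();print(p,s["ft_force"],s["grip_width"],delta(p,R,[.415,-.048,.03],Rt()))
```

```text
[0.2793 0.235  0.2313] [ 0.6291  0.0212 -0.0192] 0.00015622013970444698 (array([0.    , 0.0002, 0.0023]), array([-1.22  , -2.8912,  2.0127]))
```

Request:
send_rows(
  steps=[
    [0,0,0,-0.2,-0.5,0.1,1],
    [0,0,0,-0.2,-0.5,0.1,1],
    [0,0,0,-0.2,-0.5,0.1,1],
    [0,0,0,-0.2,-0.5,0.2,1],
    [0,0,0,-0.2,-0.5,0.2,1],
    [0,0,0,-0.2,-0.4,0.2,1],
    [0,0,0,0,0,0.55,1],
    [0,0,0,0,0,0.55,1],
  ],
)

```text
time_s: 2.1
tool_pos: [0.4129, -0.0481, 0.0299]
tcp_rot: [0.001, -0.023, 1.0, -0.0]
ft_force: [0.8, -0.2, -0.2]
grip_width: -0.001
gripper_force: 0.0
```

Run:
```python
from h import *
from bench import eyes
np.set_printoptions(precision=4,suppress=True)
c=eyes.camera("side");cv2.imwrite("pics/s1.png",cv2.resize(c["pixels"][140:300,200:430,::-1],None,fx=3.4,fy=3.4,interpolation=cv2.INTER_CUBIC))
s,p,R=cur();print(p,s["ft_force"])
```

```text
[ 0.4089 -0.047   0.0239] [-6.7783  1.4449 -4.1645]
```

View pics/s1.png

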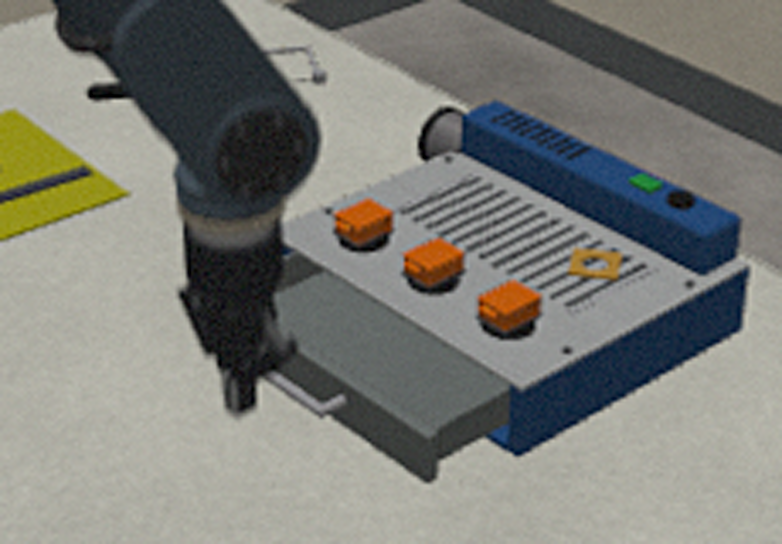

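The fingers stand just in front of the handle bar, near its middle, at about (240,400) in the crop. Now I push along the box's x.

Request:
send_rows(
  steps=[
    [0,0,0,-0.1,0,0,1],
    [0,0,0,-0.13,0,0,1],
    [0,0,0,-0.13,0,0,1],
    [0,0,0,-0.13,0,0,1],
    [0,0,0,-0.13,0,0,1],
    [0,0,0,-0.13,0,0,1],
    [0,0,0,-0.1,0,0,1],
    [0,0,0,-0.05,0,0,1],
  ],
)

```text
time_s: 3.15
tool_pos: [0.5031, -0.0432, 0.0312]
tcp_rot: [-0.0, -0.024, 1.0, -0.0]
ft_force: [-1.2, -0.2, 1.3]
grip_width: 0.002
gripper_force: 0.7
```

Request:
send_rows(
  steps=[
    [0,0,0,-0.02,0,0,1],
    [0,0,0,-0.02,0,0,1],
    [0,0,0,-0.02,0,0,1],
    [0,0,0,-0.02,0,0,1],
    [0,0,0,-0.02,0,0,1],
    [0,0,0,-0.02,0,0,1],
    [0,0,0,-0.02,0,0,1],
    [0,0,0,0,0,0,1],
  ],
)

```text
time_s: 4.15
tool_pos: [0.5171, -0.0425, 0.0314]
tcp_rot: [0.001, -0.024, 1.0, -0.0]
ft_force: [-0.3, 0.8, -0.1]
grip_width: -0.001
gripper_force: 0.0
```

Request:
send_rows(
  steps=[
    [0,0,0,-0.02,0,0,1],
    [0,0,0,-0.02,0,0,1],
    [0,0,0,-0.02,0,0,1],
    [0,0,0,0,0,0,1],
    [0,0,0,0,0,0,1],
    [0,0,0,0,0,0,1],
    [0,0,0,0,0,0,1],
    [0,0,0,0,0,0,1],
  ],
)

```text
time_s: 5.15
tool_pos: [0.5187, -0.0421, 0.0308]
tcp_rot: [-0.004, -0.024, 1.0, 0.0]
ft_force: [-19.4, -3.5, 14.1]
grip_width: 0.003
gripper_force: 10.1
```

Run:
```python
from h import *
from bench import eyes
np.set_printoptions(precision=4,suppress=True)
c=eyes.camera("side");cv2.imwrite("pics/s2.png",cv2.resize(c["pixels"][140:300,200:430,::-1],None,fx=3.4,fy=3.4,interpolation=cv2.INTER_CUBIC))
s,p,R=cur();print(p,s["ft_force"])
```

```text
[ 0.5187 -0.0421  0.0308] [-20.2517  -4.001   13.6685]
```

View pics/s2.png

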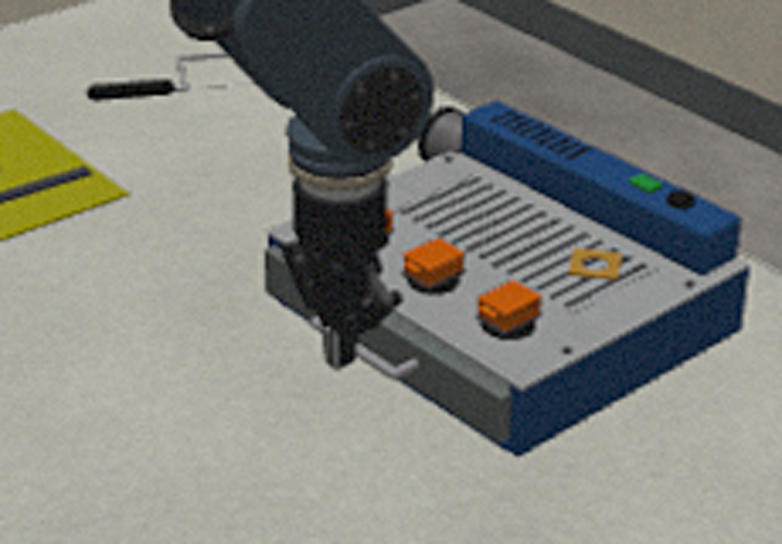

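The drawer front is flush at about (390,350) in the crop, and the stop pushes back with 20 N. I back off, rise and go over the left cap.

Request:
send_rows(
  steps=[
    [0,0,0,0.2,0,0,1],
    [0,0,0,0.2,0,0,1],
    [0,0,0,0,0,-0.3,1],
    [0,0,0,0,0,-0.5,1],
    [0,0,0,0,0,-0.5,1],
    [0,0,0,-0.35,0.25,0,1],
    [0,0,0,-0.45,0.25,0,1],
    [0,0,0,-0.4,0.25,0,1],
  ],
)

```text
time_s: 6.2
tool_pos: [0.6005, 0.0375, 0.1617]
tcp_rot: [0.001, -0.024, 1.0, -0.0]
ft_force: [0.3, -1.2, 0.7]
grip_width: 0.004
gripper_force: 0.0
```

Request:
send_rows(
  steps=[
    [0,0,0,-0.15,0.15,0.1,1],
    [0,0,0,0,0,0.15,1],
    [0,0,0,0,0,0.15,1],
    [0,0,0,0,0,0.1,1],
    [0,0,0,0,0,0,1],
    [0,0,0,0,0,0,1],
    [0,0,0,0,0,0,1],
    [0,0,0,0,0,0,1],
  ],
)

```text
time_s: 7.2
tool_pos: [0.6133, 0.0521, 0.1117]
tcp_rot: [0.0, -0.024, 1.0, -0.0]
ft_force: [-0.4, -0.0, 0.1]
grip_width: -0.003
gripper_force: 0.0
```

Run:
```python
from h import *
np.set_printoptions(precision=4,suppress=True)
s,p,R=cur();print(p,s["ft_force"],delta(p,R,[.618,.0514,.098],Rt()))
```

```text
[0.6133 0.0521 0.1117] [-0.4106 -0.0069  0.1048] (array([-0.0001,  0.0012,  0.0014]), array([-0.0465, -0.0097,  0.1368]))
```

Request:
send_rows(
  steps=[
    [0,0,0,-0.04,0,0.04,1],
    [0,0,0,0,0,0.03,1],
    [0,0,0,0,0,0.03,1],
    [0,0,0,0,0,0.03,1],
    [0,0,0,0,0,0.02,1],
    [0,0,0,0,0,0,1],
    [0,0,0,0,0,0,1],
    [0,0,0,0,0,0,1],
  ],
)

```text
time_s: 8.2
tool_pos: [0.617, 0.0524, 0.0976]
tcp_rot: [0.0, -0.024, 1.0, -0.0]
ft_force: [-7.5, -0.3, 14.9]
grip_width: 0.001
gripper_force: 7.5
```

The left cap is solid: 15 N at 0.0976. Middle next.

Request:
send_rows(
  steps=[
    [0,0,0,0,0,-0.15,1],
    [0,0,0,0,0,-0.15,1],
    [0,0,0,0,-0.3,0,1],
    [0,0,0,0,-0.4,0,1],
    [0,0,0,0,-0.2,0,1],
    [0,0,0,0,0,0.1,1],
    [0,0,0,0,0,0.06,1],
    [0,0,0,0,0,0,1],
  ],
)

```text
time_s: 9.2
tool_pos: [0.621, -0.0365, 0.1095]
tcp_rot: [-0.001, -0.024, 1.0, 0.0]
ft_force: [-1.2, 0.9, -0.3]
grip_width: 0.003
gripper_force: 0.0
```

Request:
send_rows(
  steps=[
    [0,0,0,0,0,0.03,1],
    [0,0,0,0,0,0.03,1],
    [0,0,0,0,0,0.03,1],
    [0,0,0,0,0,0.03,1],
    [0,0,0,0,0,0.02,1],
    [0,0,0,0,0,0,1],
    [0,0,0,0,0,0,1],
    [0,0,0,0,0,0,1],
  ],
)

```text
time_s: 10.2
tool_pos: [0.6214, -0.0375, 0.0964]
tcp_rot: [0.0, -0.024, 1.0, -0.0]
ft_force: [-0.4, 0.4, 2.3]
grip_width: 0.001
gripper_force: 0.9
```

Request:
send_rows(
  steps=[
    [0,0,0,0,0,0.01,1],
    [0,0,0,0,0,0.01,1],
    [0,0,0,0,0,0.01,1],
    [0,0,0,0,0,0.01,1],
    [0,0,0,0,0,0.01,1],
    [0,0,0,0,0,0,1],
    [0,0,0,0,0,0,1],
    [0,0,0,0,0,0,1],
  ],
)

```text
time_s: 11.2
tool_pos: [0.6214, -0.0376, 0.0925]
tcp_rot: [0.0, -0.024, 1.0, -0.0]
ft_force: [-7.1, -0.3, 14.7]
grip_width: -0.001
gripper_force: 7.6
```

The middle one sank 5 mm to its stop, so it is loose. The right one still has to be tapped.

Request:
send_rows(
  steps=[
    [0,0,0,0,0,-0.15,1],
    [0,0,0,0,0,-0.2,1],
    [0,0,0,0,-0.3,0,1],
    [0,0,0,0,-0.4,0,1],
    [0,0,0,0,-0.2,0,1],
    [0,0,0,0,0,0.1,1],
    [0,0,0,0,0,0.06,1],
    [0,0,0,0,0,0,1],
  ],
)

```text
time_s: 12.2
tool_pos: [0.6253, -0.1263, 0.1095]
tcp_rot: [-0.001, -0.024, 1.0, 0.0]
ft_force: [-1.1, 0.1, 0.2]
grip_width: -0.005
gripper_force: 0.0
```

Request:
send_rows(
  steps=[
    [0,0,0,0,0,0.03,1],
    [0,0,0,0,0,0.03,1],
    [0,0,0,0,0,0.03,1],
    [0,0,0,0,0,0.03,1],
    [0,0,0,0,0,0.02,1],
    [0,0,0,0,0,0,1],
    [0,0,0,0,0,0,1],
    [0,0,0,0,0,0,1],
  ],
)

```text
time_s: 13.2
tool_pos: [0.6257, -0.1275, 0.0977]
tcp_rot: [0.0, -0.024, 1.0, -0.0]
ft_force: [-6.9, 1.6, 15.0]
grip_width: -0.001
gripper_force: 7.0
```

The right one is solid too (15 N at 0.0977). I lift, go over the middle cap, open the gripper and tilt.

Request:
send_rows(
  steps=[
    [0,0,0,0,0,-0.2,1],
    [0,0,0,0,0,-0.4,1],
    [0,0,0,0,0.4,-0.3,-1],
    [0,-0.35,0,0,0.3,0,-1],
    [0,-0.35,0,0,0.2,0,-1],
    [0,0,0,0,0,0,-1],
    [0,0,0,0,0,0,-1],
    [0,0,0,0,0,0,-1],
  ],
)

```text
time_s: 14.2
tool_pos: [0.6224, -0.0382, 0.1869]
tcp_rot: [0.182, -0.023, 0.983, 0.004]
ft_force: [0.1, 0.4, -0.0]
grip_width: 0.998
gripper_force: 0.0
```

Run:
```python
from h import *
np.set_printoptions(precision=4,suppress=True)
s,p,R=cur();m=np.array([.6215,-.0385,0])
print(p,R.as_matrix()[:,2],s["grip_width"])
P0=m-.006*BX+[0,0,.086];R0=Rt(-22);print(R0.as_matrix()[:,2])
print(delta(p,R,P0-.06*R0.as_matrix()[:,2],R0),delta(p,R0,P0-.06*R0.as_matrix()[:,2],R0))
```

```text
[ 0.6224 -0.0382  0.1869] [ 0.3579  0.0166 -0.9336] 0.9978502935595072
[ 0.3742  0.0175 -0.9272]
(array([-0.0001, -0.0334,  0.0008]), array([ 0.437 , -0.0026,  0.3169])) (array([0., 0., 0.]), array([ 0.4424, -0.0028,  0.3092]))
```

Request:
send_rows(
  steps=[
    [0,-0.03,0,0.15,0,0.1,-1],
    [0,0,0,0.2,0,0.1,-1],
    [0,0,0,0.09,0,0.1,-1],
    [0,0,0,0,0,0.2,-1],
    [0,0,0,0,0,0.2,-1],
    [0,0,0,0,0,0.12,-1],
    [0,0,0,0,0,0,-1],
    [0,0,0,0,0,0,-1],
  ],
)

```text
time_s: 15.2
tool_pos: [0.6112, -0.0381, 0.0945]
tcp_rot: [0.19, -0.023, 0.981, 0.004]
ft_force: [1.1, 0.2, -0.3]
grip_width: 1.001
gripper_force: 0.0
```

Run:
```python
from h import *
from bench import eyes
np.set_printoptions(precision=4,suppress=True)
c=eyes.camera("side");cv2.imwrite("pics/s3.png",cv2.resize(c["pixels"][150:270,240:400,::-1],None,fx=5,fy=5,interpolation=cv2.INTER_CUBIC))
s,p,R=cur();m=np.array([.6215,-.0385,0])
P0=m-.006*BX+[0,0,.086];R0=Rt(-22);print(p,s["ft_force"],delta(p,R,P0,R0))
```

```text
[ 0.6112 -0.0381  0.0947] [-0.0342  0.0804  0.2859] (array([ 0.0002, -0.0016,  0.0014]), array([-0.007 , -0.0086,  0.0963]))
```

View pics/s3.png

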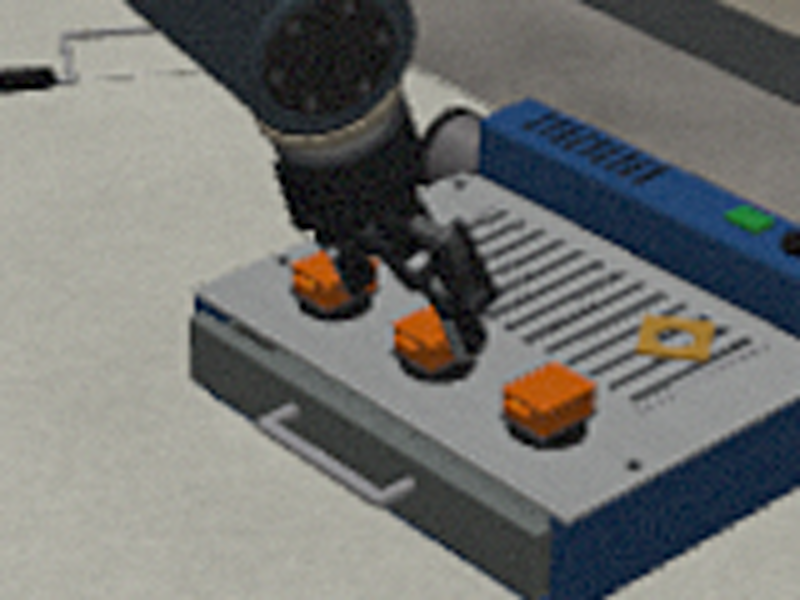

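The fingers straddle the middle cap at about (430,345) in the crop, clear of its neighbours, and the drawer is home. I lower the last 9 mm and close.

Request:
send_rows(
  steps=[
    [0,0,0,0,0,0.04,-1],
    [0,0,0,0,0,0.05,-1],
    [0,0,0,0,0,0,-1],
    [0,0,0,0,0,0,0.3],
    [0,0,0,0,0,0,0.5],
    [0,0,0,0,0,0,0.6],
    [0,0,0,0,0,0,1],
    [0,0,0,0,0,0,1],
  ],
)

```text
time_s: 16.25
tool_pos: [0.6141, -0.0382, 0.0856]
tcp_rot: [0.19, -0.023, 0.982, 0.004]
ft_force: [-4.0, -4.3, 0.6]
grip_width: 0.375
gripper_force: 63.4
```

Run:
```python
from h import *
np.set_printoptions(precision=4,suppress=True)
s,p,R=cur();m=np.array([.6215,-.0385,0]);h=m+.021*BX+[0,0,.081]
print(p,s["ft_force"],s["wrist_torque"],s["grip_width"],s["gripper_force"])
for a in(10,20,30,40,50,57):
    q=Ro.from_rotvec(np.radians(a)*BY);p2=h+q.apply(p-h);print(a,p2)
    # per-10-degree step in current tool axes
v=R.inv().apply(p-h);q=R.inv()*Ro.from_rotvec(np.radians(5)*BY)*R
print("per 5 deg step: turn",q.as_rotvec()/np.radians(30),"shift",(q.apply(v)-v)/.1)
```

```text
[ 0.6141 -0.0382  0.0856] [-4.0434 -4.3097  0.5976] [-0.6776  0.5131 -0.2812] 0.3747518502694464 63.39945400133729
10 [ 0.6154 -0.0381  0.0905]
20 [ 0.6174 -0.038   0.095 ]
30 [ 0.6202 -0.0379  0.0992]
40 [ 0.6237 -0.0377  0.1028]
50 [ 0.6278 -0.0376  0.1057]
57 [ 0.6309 -0.0374  0.1073]
per 5 deg step: turn [-0.0001  0.1667  0.    ] shift [-0.0139 -0.     -0.0208]
```

Request:
send_rows(
  steps=[
    [0,0.08,0,-0.007,0,-0.01,1],
    [0,0.1667,0,-0.014,0,-0.021,1],
    [0,0.1667,0,-0.014,0,-0.021,1],
    [0,0.1667,0,-0.014,0,-0.021,1],
    [0,0.1667,0,-0.014,0,-0.021,1],
    [0,0.1667,0,-0.014,0,-0.021,1],
    [0,0,0,0,0,0,1],
    [0,0,0,0,0,0,1],
  ],
)

```text
time_s: 17.25
tool_pos: [0.6198, -0.0379, 0.0981]
tcp_rot: [-0.047, -0.024, 0.999, -0.001]
ft_force: [-0.7, -4.9, 2.0]
grip_width: 0.38
gripper_force: 63.3
```

Forces are low. Continuing the arc.

Request:
send_rows(
  steps=[
    [0,0.1667,0,-0.014,0,-0.021,1],
    [0,0.1667,0,-0.014,0,-0.021,1],
    [0,0.1667,0,-0.014,0,-0.021,1],
    [0,0.1667,0,-0.014,0,-0.021,1],
    [0,0.1667,0,-0.014,0,-0.021,1],
    [0,0.1667,0,-0.014,0,-0.021,1],
    [0,0,0,0,0,0,1],
    [0,0,0,0,0,0,1],
  ],
)

```text
time_s: 18.25
tool_pos: [0.6319, -0.0373, 0.1075]
tcp_rot: [-0.304, -0.023, 0.953, -0.007]
ft_force: [3.9, -4.3, 2.4]
grip_width: 0.377
gripper_force: 63.6
```

Run:
```python
from h import *
from bench import eyes
np.set_printoptions(precision=4,suppress=True)
for n,(x,y) in(("side",(240,150)),("top",(240,100))):
    c=eyes.camera(n);cv2.imwrite(f"pics/{n}4.png",cv2.resize(c["pixels"][y:y+120,x:x+160,::-1],None,fx=5,fy=5,interpolation=cv2.INTER_CUBIC))
s,p,R=cur();print(p,R.as_matrix()[:,2],s["ft_force"],s["grip_width"],s["gripper_force"])
```

```text
[ 0.6319 -0.0373  0.1078] [-0.5776 -0.0277 -0.8158] [ 4.175  -3.3188  1.9752] 0.37384078112148467 63.576739355921745
```

View pics/side4.png

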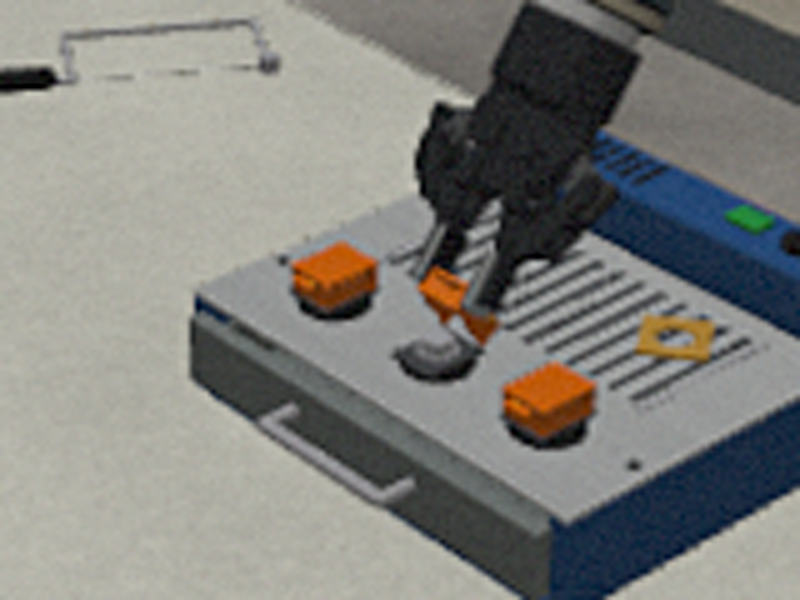

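View pics/top4.png

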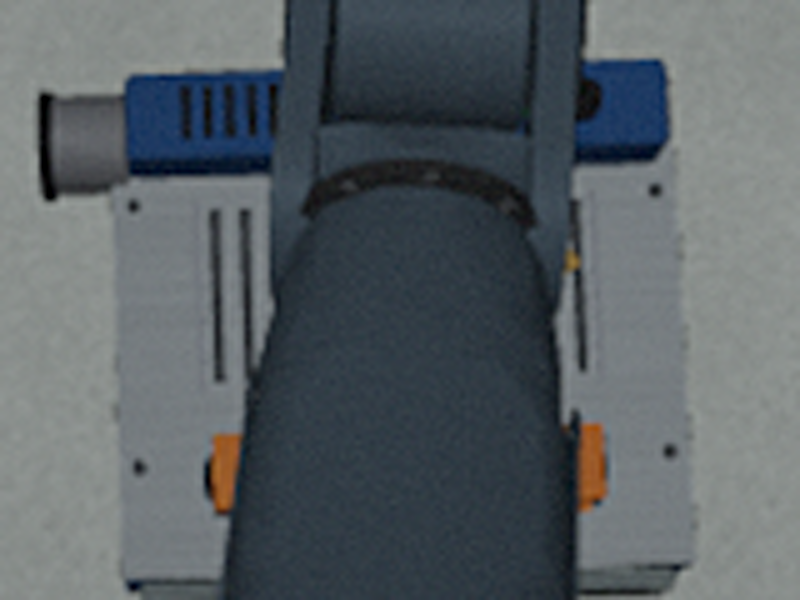

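The side view shows the middle cap (450,300) swung well open in the fingers, with the bolt head bare. Its neighbours are shut, the brass plate lies where it was and the drawer is home.

```bash
python3 -c "
from bench import job
print(job.close_job())"
```

```text
the job is handed in; nothing more can be done
None
```

I pushed the drawer home and tapped the caps from the mat end: left and right were solid, the middle bolt gave 5 mm. I handed the job in at about 18 s with the middle cap held open at roughly 57° by the tool angle; no verdict was returned.

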